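Let the red tin out of the two-lane tin dispenser

ROBOT

A 6-joint arm with a two-finger parallel gripper is mounted at the origin on the work surface. World frame = base frame: x ahead of the robot, y to its left, z up, the work surface at z = 0. Lengths are in m, angles in degrees, forces in N, time in s.
With the tool pointing down it reaches from about 0.25 to 0.85 m from the base axis. Payload 12.5 kg.
Tool frame: the origin (TCP) lies midway between the tips of the shut fingers; the grasp point (between the pads) lies 19 mm behind it (env.grip_depth is the z of the grasp point in the tool frame, in m); z points along the fingers, y is the line along which they close (so a half turn about z gives the same grasp; the last joint's range is limited). The gripper opens to 93 mm and grips with 3 to 60 N. Pads are 15 mm wide; open, the fingers measure 128 mm over their backs; the gripper's body (75 mm by 188 mm) begins 65 mm behind the grasp point.
Start: joints at [-71.711, 20.094, 94.641, -0, 65.266, -4.847], TCP at [0.216, -0.506, 0.219] pointing down, gripper open.
Joint ranges: [-157.81, 157.81], [-45, 120.19], [0.68, 151.7], [-89.99, 269.99], [4.06, 180], [-164.3, 164.3]. Speed limits (degrees/s): [127.2, 127.2, 159.86, 180, 180, 180].

INTERFACE

Orientations are given as a 3x3 rotation matrix whose columns are the frame's x, y, z axes.
In Python, from rig import env, optics, job gives the robot as it stands.
- The arm moves only by the tool step_arm, never from a script. Its argument "commands" is a list of rows, each a list of 7 numbers: the shift along the tool's x, y, z in m, then the turn, a rotation vector about the tool's x, y, z in rad, then the opening, from -1 (shut) to 1 (fully open), so that 0 is half open. A call has 1 to 12 rows; each row shifts and turns the commanded pose from where the row before left it, along the tool's axes as they then stand; what a row does not reach is not made up. A row lasts 1/8 s, in which the tool goes at most 62.5 mm and 10.7 degrees, less where a joint would pass 70% of its speed; a pose out of reach is approached as far as the arm can. A call with a gripper value outside its range is refused whole. The fingers move at their own pace and stop on an object; "force" is the grip in N (left out, the last holds). Time passes only in rows, so rows that do not move let the fingers close. It gives the time, the measured TCP pose, the force, the opening and the grip force at its end, in the units of the state.
- env.get_obs(): the state, without advancing time (a new reading comes with each control period).
- optics.snapshot(name): name is "scene" or "side" or "wrist"; returns the picture (400x640x3 uint8, red, green, blue); there is no depth.
- optics.camera_info(name): a dict with "fx", "fy", "cx", "cy" (pixels), "k1" (the pictures are not rectified: a ray, as slopes to the right and down, at radius r is drawn at 1 + k1 r^2 times it, then the intrinsics apply), "R" (3x3) and "t" (3): a world point X has camera coordinates R X + t. Camera axes: x right, y down, z forward; pixel columns grow to the right and rows downward; lengths in m; the calibration is good to about 2 mm. A picture is of the moment at which its call begins: read the wrist's pose just before it. camera_info takes no time and is no camera call; for the wrist camera it gives the pose at the moment of the call.
- job.finish_job(): hands the job in; it is judged then, once.
The state is a dict: "clock": time; "q": joint angles; "joint_vel": joint speeds; "effort": joint torques, N m; "eef_pos": TCP position; "orientation": TCP orientation; "force": force on the tool from outside, world axes, zero at the start; "moment": the same for the moment, N m; "opening": finger opening in m; "grasp_force": force on a finger pad.
Only numpy, scipy, OpenCV 4.12 (cv2) and the standard library are available. Lean on these libraries where they do the work, as an engineer would, in place of code of your own. Each camera call takes 0.05 s, during which the arm holds its last target. There are 200 camera calls.

TASK

Let the red tin out of the tin dispenser: press down the blue paddle of the lever on the red tin's lane so that its gate lifts, and keep it down until the tin has rolled into the tray at the far end; then let go so that the gate drops shut again. Do not touch the tins, leave the green tin behind its closed gate with its lever unpressed, and leave the jar, tumbler and mug where they stand.

Things in the scene. Friction and masses are not known exactly. Their poses are not given: they have to be found in the camera images.
- rack: Fixed wooden tin dispenser, 276 x 170 mm. Origin: centre of underside; x runs down the two lanes, away from the robot, y left. Lane centres y = +41 and -41 mm; the white floor falls 9 degrees, z = 75 mm (x = -120) to 33 mm (x = 145). Walls 40 mm above it, back wall top z = 109 mm. Blue gates at x = 55 to 61 mm, then the tray to x = 145 mm. Each lever (y = +92, -92 mm) works the gate on its own side.
- paddle_left (a point): Blue paddle 50 x 50 x 6 mm, the end to press of the left lever (rack's +y side), nearest the robot. Origin: centre of its top, at rest at (-170, +115, 124) mm in the rack's frame. Sinks about 44 mm at full press, turning with the lever: at rest its edge nearest the robot is the higher (0.2 rad), fully pressed the lower.
- paddle_right (a point): Blue paddle 50 x 50 x 6 mm, the end to press of the right lever (rack's -y side), nearest the robot. Origin: centre of its top, at rest at (-170, -115, 124) mm in the rack's frame. Sinks about 44 mm at full press, turning with the lever: at rest its edge nearest the robot is the higher (0.2 rad), fully pressed the lower.
- lever_left (a joint): Rocking lever on the rack's left (+y) side, angle in rad: 0 at rest (gate down), grows as the paddle is pressed, stop at 0.42. The gate clears the tin from about 0.33. Pivot 110 mm beyond the paddle's centre. A spring returns it to 0; pressing takes about 2 N at first, 5 N at the stop.
- lever_right (a joint): Rocking lever on the rack's right (-y) side, angle in rad: 0 at rest (gate down), grows as the paddle is pressed, stop at 0.42. The gate clears the tin from about 0.33. Pivot 110 mm beyond the paddle's centre. A spring returns it to 0; pressing takes about 2 N at first, 5 N at the stop.
- tin_red: Small red-labelled food tin with steel ends, 53 mm in diameter, 72 mm long, 120 to 240 g, lying across its lane behind the gate. Origin: its centre, y along the tin (x, z turn as it rolls). Starts in either lane, at rack x = 28, y = +41 or -41, z = 79 mm; at rest in the tray its centre is at about rack x = 118 mm.
- tin_green: Small green-labelled food tin with steel ends, 53 mm in diameter, 72 mm long, 120 to 240 g, lying across its lane behind the gate. Origin: its centre, y along the tin (x, z turn as it rolls). Starts in either lane, at rack x = 28, y = +41 or -41, z = 79 mm; at rest in the tray its centre is at about rack x = 118 mm.
- spice: Small loose jar with a yellow cap, 40 mm in diameter, 85 mm high, between the two paddles at the robot's end. Origin: centre of its underside. Leave it alone.
- tumbler: Loose teal tumbler with lid, 72 mm in diameter, 170 mm high, to the left of the rack. Origin: centre of its underside. Leave it alone.
- mug: Loose white mug, 80 mm in diameter, 85 mm high, to the right of the rack. Origin: centre of its underside. Leave it alone.

How it is judged:
By the outcome, as a careful person would: the job done as asked, in the order asked, and still so for the second after the job is handed in, with the robot touching nothing.
It also fails if it takes over 32 s, if anything falls off the work surface, if the arm or the gripper's body presses on something with over 40 N, if the wrist force passes 120 N, or if a joint passes its speed limit or range.

## Working session

There is one attempt and no reset: what is moved stays moved. The work goes in short steps, Python scripts to look and compute and a tool call to move; the robot and the scene stay as the last step left them, time stands still between calls to the robot, and variables do not carry over. Pictures are saved under pics/ and viewed, at most 10 in all, crops included, and the job is handed in when it is done.

Besides the shell and the picture viewer there is one more tool, called after "Call:" as name([rows], argument=value, ...), one row to a line, values as JSON. step_arm: Moves the arm, as the interface text tells. Its arguments: {"type":"object","properties":{"commands":{"type":"array","items":{"type":"array","items":{"type":"number"}}},"force":{"type":"number"}},"required":["commands"]}

```bash
mkdir -p pics; python3 - <<'E'
from rig import env, optics, job
import cv2, numpy as np
for n in ("scene","side"):
    im=optics.snapshot(n); cv2.imwrite(f"pics/{n}0.png",im[:,:,::-1])
    c=optics.camera_info(n); print(n,{k:np.round(v,4).tolist() for k,v in c.items()})
o=env.get_obs(); print(o['clock'],o['eef_pos'],np.round(o['orientation'],3).tolist(),o['opening'],o['force'])
E
```

```text
scene {'fx': 363.9424, 'fy': 363.9424, 'cx': 317.7892, 'cy': 204.9226, 'k1': 0.0186, 'R': [[-0.6012, 0.799, 0.0113], [0.7001, 0.5335, -0.4746], [-0.3853, -0.2774, -0.8801]], 't': [0.3496, -0.4005, 1.0091]}
side {'fx': 400.4847, 'fy': 400.4847, 'cx': 318.84, 'cy': 202.0643, 'k1': -0.0567, 'R': [[0.9456, -0.3252, 0.0043], [-0.1704, -0.5066, -0.8452], [0.277, 0.7985, -0.5345]], 't': [-0.5767, 0.2024, 0.7151]}
0.1 [ 0.21604243 -0.50548199  0.21818151] [[0.92, 0.393, -0.0], [0.393, -0.92, 0.001], [0.0, -0.001, -1.0]] 0.09343803770949287 [-0.43415802  0.3617419  -0.49231895]
```

View pics/scene0.png

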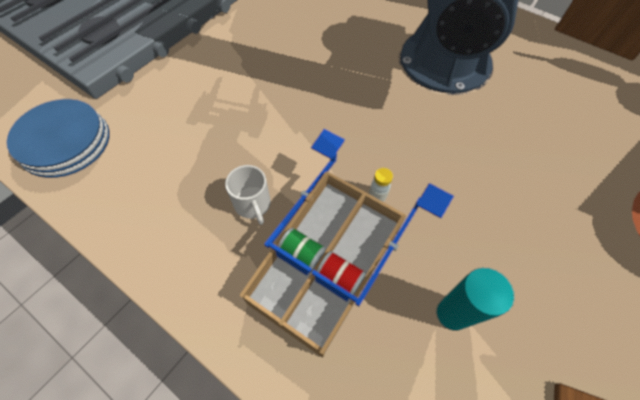

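View pics/side0.png

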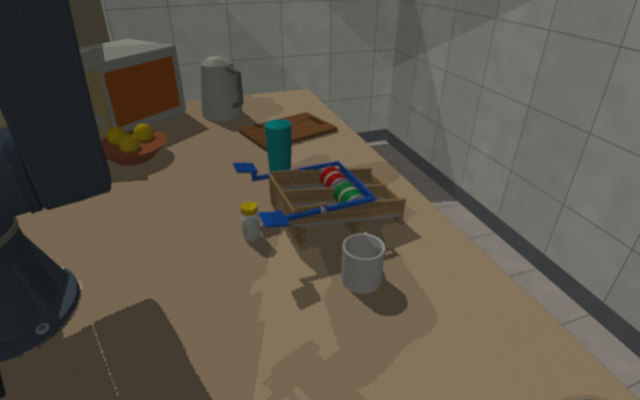

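The scene view shows the red tin at (341,272), in the +y (left) lane, with the left paddle at (435,200). The green tin is at (302,248) and the right paddle at (328,144). The jar is at (383,180), the tumbler at (480,295) and the mug at (247,190). In the side view the left paddle is at (244,168) and the right one at (273,219).

```bash
cat > h.py <<'E'
import cv2, numpy as np
from rig import env, optics, job
def ray(c,p):
    K=np.array([[c['fx'],0,c['cx']],[0,c['fy'],c['cy']],[0,0,1]])
    u=cv2.undistortPoints(np.array([[p]],float),K,np.array([c['k1'],0,0,0.]))[0,0]
    R=np.array(c['R']);return -R.T@np.array(c['t']), R.T@np.array([u[0],u[1],1])
def plane(c,p,z):
    o,d=ray(c,p);return o+d*(z-o[2])/d[2]
def tri(c1,p1,c2,p2):
    o,d=ray(c1,p1);q,e=ray(c2,p2)
    s=np.linalg.lstsq(np.stack([d,-e],1),q-o,rcond=None)[0]
    a,b=o+s[0]*d,q+s[1]*e;return (a+b)/2,np.linalg.norm(a-b)
def blobs(m,k,amin):
    m=cv2.morphologyEx(m,cv2.MORPH_OPEN,np.ones((k,k),np.uint8))
    n,_,st,ce=cv2.connectedComponentsWithStats(m)
    return [(ce[i].round(1).tolist(),int(st[i,4])) for i in range(1,n) if st[i,4]>=amin]
def mask(im,lo,hi):
    return cv2.inRange(cv2.cvtColor(im,cv2.COLOR_RGB2HSV),lo,hi)
E
python3 - <<'E'
from h import *
for n in("scene","side"):
    c=optics.camera_info(n);im=cv2.imread(f"pics/{n}0.png")[:,:,::-1]
    for nm,lo,hi,k,z in(("blue",(105,170,60),(125,255,255),9 if n=="scene" else 7,.124),("red",(0,180,60),(5,255,255),3,.10),("green",(50,150,40),(75,255,255),3,.10),("yellow",(22,180,120),(32,255,255),3,.085),("teal",(82,150,40),(98,255,255),5,.17)):
        for ce,a in blobs(mask(im,lo,hi),k,40): print(n,nm,ce,a,plane(c,ce,z).round(4))
E
```

```text
scene blue [327.7, 143.9] 409 [ 0.5097 -0.0316  0.124 ]
scene blue [434.4, 200.3] 545 [0.4954 0.1955 0.124 ]
scene red [331.8, 265.6] 285 [0.6986 0.1165 0.1   ]
scene red [349.3, 276.4] 312 [0.6962 0.1509 0.1   ]
scene green [292.0, 241.1] 253 [0.7046 0.0343 0.1   ]
scene green [308.5, 251.3] 268 [0.7021 0.0691 0.1   ]
scene yellow [383.4, 176.1] 203 [0.4816 0.0869 0.085 ]
scene teal [476.0, 299.3] 3020 [0.6353 0.3224 0.17  ]
side blue [244.6, 167.5] 127 [0.4901 0.1873 0.124 ]
side blue [368.0, 197.0] 49 [ 0.708  -0.0248  0.124 ]
side blue [274.3, 218.8] 316 [ 0.5064 -0.0402  0.124 ]
side red [325.9, 172.5] 67 [0.6775 0.1456 0.1   ]
side red [331.9, 178.7] 64 [0.6804 0.1121 0.1   ]
side green [340.6, 188.2] 93 [0.6835 0.0645 0.1   ]
side green [348.7, 194.4] 95 [0.6904 0.0337 0.1   ]
side yellow [248.5, 205.6] 103 [0.4764 0.0823 0.085 ]
side teal [278.3, 143.8] 1106 [0.5747 0.1921 0.17  ]
```

The measured positions fit the given sizes: the paddles are 228 mm apart (230 expected), and the red tin lies in the left lane. I'll move towards a point above the left paddle with the gripper shut.

Call:
step_arm([
  [0.02, -0.02, 0, 0, 0, 0, -1],
  [0.04, -0.04, 0, 0, 0, 0, -1],
  [0.04, -0.04, 0, 0, 0, 0, -1],
  [0.04, -0.04, 0, 0, 0, 0, -1],
  [0.04, -0.04, 0, 0, 0, 0, -1],
  [0.04, -0.04, 0, 0, 0, 0, -1],
  [0.04, -0.04, 0, 0, 0, 0, -1],
  [0.04, -0.04, 0, 0, 0, 0, -1],
  [0.04, -0.04, 0, 0, 0, 0, -1],
  [0.04, -0.04, 0, 0, 0, 0, -1],
  [0.04, -0.04, 0, 0, 0, 0, -1],
  [0.02, -0.02, 0, 0, 0, 0, -1],
])

```text
clock: 1.6
eef_pos: [0.4482, 0.0741, 0.2184]
orientation: [[0.919, 0.395, -0.0], [0.395, -0.919, 0.0], [-0.0, -0.0, -1.0]]
force: [-0.3, -0.6, 0.4]
opening: 0.0005
grasp_force: 0.0
```

```bash
python3 - <<'E'
from h import *
cs,cd=optics.camera_info("scene"),optics.camera_info("side")
print(tri(cs,(434.4,200.3),cd,(244.6,167.5)),tri(cs,(327.7,143.9),cd,(274.3,218.8)))
o=env.get_obs(); print(o['clock'],o['eef_pos'],np.round(o['orientation'],3).tolist(),o['opening'],o['force'])
cw=optics.camera_info("wrist");im=optics.snapshot("wrist"); cv2.imwrite("pics/w1.png",im[:,:,::-1])
for ce,a in blobs(mask(im,(105,170,60),(125,255,255)),15,300): print(ce,a,plane(cw,ce,.124).round(4))
E
```

```text
(array([0.49164678, 0.19550692, 0.11941725]), np.float64(0.0010981770854758771)) (array([ 0.50732845, -0.03358367,  0.11965659]), np.float64(0.0008352704987142526))
1.6 [0.44818991 0.0741389  0.21842009] [[0.919, 0.395, -0.0], [0.395, -0.919, 0.0], [-0.0, -0.0, -1.0]] 0.0004798819595673165 [-0.34759275 -0.56810916  0.3621909 ]
[201.6, 91.2] 4170 [0.4923 0.192  0.124 ]
[468.6, 188.9] 3208 [ 0.5062 -0.0339  0.124 ]
```

View pics/w1.png

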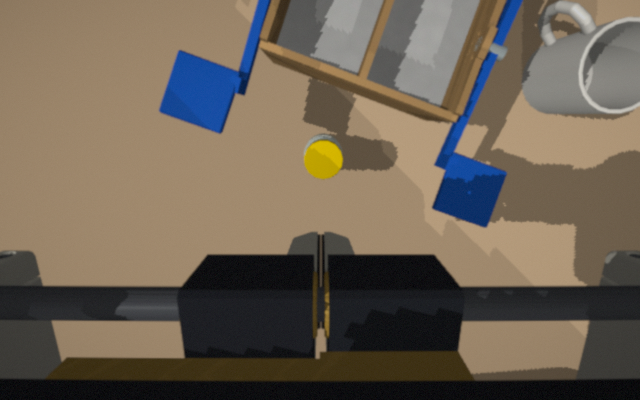

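The wrist view shows the left paddle at (201,91) and the right one at (469,189), with the jar at (323,158) well clear. All three views put the left paddle at about (0.494, 0.194, 0.122). Next I go over it and come down to just above it.

Call:
step_arm([
  [0.02, -0.02, 0, 0, 0, 0, -1],
  [0.03, -0.031, 0, 0, 0, 0, -1],
  [0.03, -0.031, 0, 0, 0, 0, -1],
  [0.01, -0.01, 0.02, 0, 0, 0, -1],
  [0, 0, 0.03, 0, 0, 0, -1],
  [0, 0, 0.025, 0, 0, 0, -1],
  [0, 0, 0.005, 0, 0, 0, -1],
  [0, 0, 0, 0, 0, 0, -1],
])

```text
clock: 2.65
eef_pos: [0.4946, 0.1915, 0.139]
orientation: [[0.92, 0.393, 0.0], [0.393, -0.92, 0.0], [0.0, 0.0, -1.0]]
force: [0.1, 0.5, 1.0]
opening: 0.0002
grasp_force: 0.0
```

```bash
python3 - <<'E'
from h import *
im=optics.snapshot("wrist")
im2=optics.snapshot("scene")
s=cv2.resize(im2[100:340,220:540],(640,480),interpolation=cv2.INTER_CUBIC)
cv2.imwrite("pics/w2.png",np.vstack([cv2.resize(im,(320,200)).repeat(1,0),cv2.resize(s,(320,240))])[:,:,::-1])
o=env.get_obs(); print(o['clock'],o['eef_pos'],o['force'])
E
```

```text
2.75 [0.494997   0.1917362  0.13965401] [-0.3622921  -0.13292356  0.36991795]
```

View pics/w2.png

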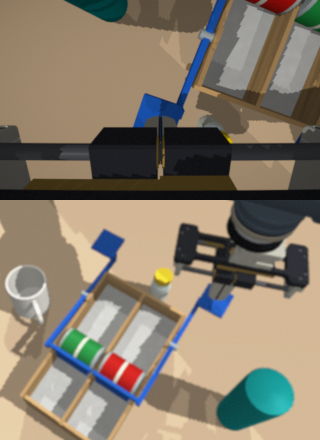

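The fingertips are above the left paddle, which is at about (155,110) in the upper picture and (215,302) in the lower one. The jar and tumbler are clear, so I press.

Call:
step_arm([
  [0, 0, 0.008, 0, 0, 0, -1],
  [0, 0, 0.008, 0, 0, 0, -1],
  [0, 0, 0.008, 0, 0, 0, -1],
  [0, 0, 0.008, 0, 0, 0, -1],
  [0, 0, 0.008, 0, 0, 0, -1],
  [0, 0, 0.008, 0, 0, 0, -1],
  [0, 0, 0.006, 0, 0, 0, -1],
  [0, 0, 0.003, 0, 0, 0, -1],
  [0, 0, 0, 0, 0, 0, -1],
  [0, 0, 0, 0, 0, 0, -1],
])

```text
clock: 4.0
eef_pos: [0.4954, 0.1918, 0.0821]
orientation: [[0.92, 0.393, 0.002], [0.393, -0.92, 0.0], [0.002, 0.0, -1.0]]
force: [2.1, -0.3, 5.4]
opening: 0.0005
grasp_force: 2.3
```

```bash
python3 - <<'E'
from h import *
im2=optics.snapshot("scene")
s=cv2.resize(im2[100:370,220:540],(640,540),interpolation=cv2.INTER_CUBIC)
cv2.imwrite("pics/s3.png",s[:,:,::-1])
o=env.get_obs(); print(o['clock'],o['eef_pos'],o['force'])
E
```

```text
4.05 [0.49541446 0.19184054 0.08209602] [ 2.94770503 -1.01982145  5.49353027]
```

View pics/s3.png

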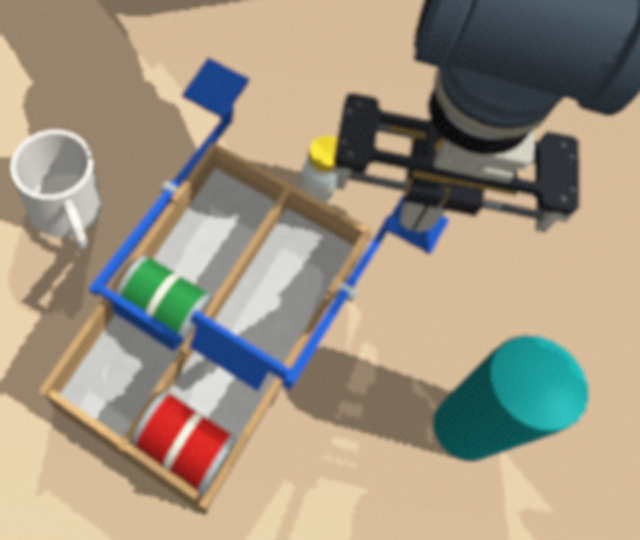

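The left gate is lifted and the red tin has rolled to the tray's end wall, at (182,440). The green tin is still behind its shut gate. I hold a little longer so the tin settles, then let the paddle up slowly and retreat.

Call:
step_arm([
  [0, 0, 0, 0, 0, 0, -1],
  [0, 0, 0, 0, 0, 0, -1],
  [0, 0, 0, 0, 0, 0, -1],
  [0, 0, 0, 0, 0, 0, -1],
  [0, 0, 0, 0, 0, 0, -1],
  [0, 0, 0, 0, 0, 0, -1],
  [0, 0, 0, 0, 0, 0, -1],
  [0, 0, 0, 0, 0, 0, -1],
])

```text
clock: 5.05
eef_pos: [0.4954, 0.1918, 0.0821]
orientation: [[0.92, 0.393, 0.002], [0.393, -0.92, 0.0], [0.002, 0.0, -1.0]]
force: [2.2, -0.2, 5.2]
opening: 0.0006
grasp_force: 2.3
```

```bash
python3 - <<'E'
from h import *
c=optics.camera_info("scene");im=optics.snapshot("scene")
ce=[b[0] for b in blobs(mask(im,(0,180,60),(5,255,255)),3,40)];print(ce,[plane(c,p,.085).round(3) for p in ce])
E
```

```text
[[301.4, 313.7], [319.1, 325.9]] [array([0.79 , 0.122, 0.085]), array([0.788, 0.157, 0.085])]
```

Call:
step_arm([
  [0, 0, -0.006, 0, 0, 0, -1],
  [0, 0, -0.008, 0, 0, 0, -1],
  [0, 0, -0.008, 0, 0, 0, -1],
  [0, 0, -0.008, 0, 0, 0, -1],
  [0, 0, -0.008, 0, 0, 0, -1],
  [0, 0, -0.008, 0, 0, 0, -1],
  [0, 0, -0.02, 0, 0, 0, -1],
  [0, 0, -0.03, 0, 0, 0, -1],
  [0, 0, -0.03, 0, 0, 0, -1],
  [0, 0, -0.01, 0, 0, 0, -1],
  [0, 0, 0, 0, 0, 0, -1],
  [0, 0, 0, 0, 0, 0, -1],
])

```text
clock: 6.6
eef_pos: [0.4939, 0.1915, 0.2164]
orientation: [[0.92, 0.393, -0.002], [0.393, -0.92, -0.001], [-0.002, -0.0, -1.0]]
force: [-0.3, 0.4, -0.1]
opening: 0.0004
grasp_force: 0.0
```

```bash
python3 - <<'E'
from h import *
c=optics.camera_info("scene");im2=optics.snapshot("scene")
s=cv2.resize(im2[100:370,220:540],(640,540),interpolation=cv2.INTER_CUBIC)
cv2.imwrite("pics/s4.png",s[:,:,::-1])
for nm,lo,hi,z in(("red",(0,180,60),(5,255,255),.085),("green",(50,150,40),(75,255,255),.1),("yellow",(22,180,120),(32,255,255),.085),("teal",(82,150,40),(98,255,255),.17)):
  for ce,a in blobs(mask(im2,lo,hi),3,40): print(nm,ce,a,plane(c,ce,z).round(4))
o=env.get_obs(); print(o['clock'],o['eef_pos'],o['force'])
E
```

```text
red [301.5, 313.5] 410 [0.7901 0.1223 0.085 ]
red [319.2, 325.6] 450 [0.7878 0.1568 0.085 ]
green [292.0, 241.1] 253 [0.7046 0.0343 0.1   ]
green [308.5, 251.3] 269 [0.7021 0.0691 0.1   ]
yellow [383.3, 176.3] 204 [0.4821 0.087  0.085 ]
teal [475.9, 299.4] 3007 [0.6355 0.3224 0.17  ]
6.65 [0.49394328 0.19154313 0.21642125] [ 0.31937822 -0.81671912 -0.32176693]
```

View pics/s4.png

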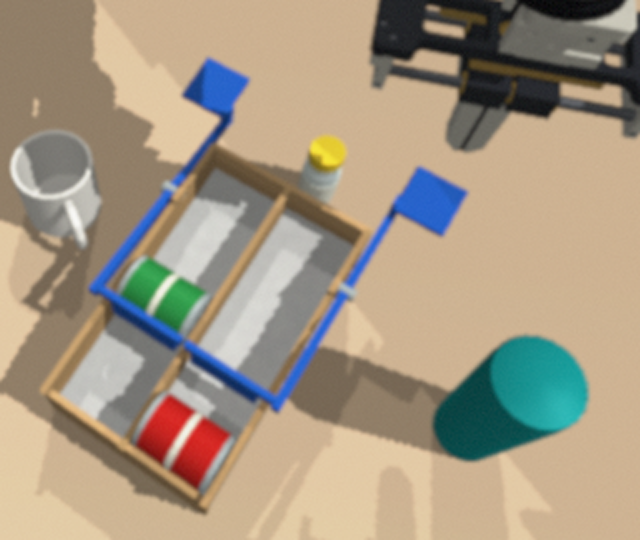

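The red tin is at rest in the tray at (182,440). The left paddle is back up at (430,200), both gates are shut, and nothing else has moved.

```bash
python3 -c "
from rig import job
print(job.finish_job())"
```

```text
the job is handed in; nothing more can be done
None
```

The red tin is in the tray and its gate is shut again; the green tin, jar, tumbler and mug are where they were, and I handed the job in at about 6.7 s on the robot's clock.

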